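# Open the lidded cutter box and hold its lid up

## Robot

A 6-joint arm with a two-finger parallel gripper is mounted at the origin on the work surface. World frame = base frame: x ahead of the robot, y to its left, z up, the work surface at z = 0. Lengths are in mm, angles in degrees, forces in N, time in s.
With the tool pointing down it reaches from about 300 to 850 mm from the base axis. Payload 4.2 kg.
Tool frame: the origin (TCP) lies on the centre line of the jaws, within the pads' length; the fingertips stand 8 mm ahead of it and the grasp point (between the pads) lies 11 mm behind it; z points along the fingers, y is the line along which they close (so a half turn about z gives the same grasp; the last joint's range is limited). The gripper opens to 91 mm and grips with 3 to 60 N. Pads are 32 mm wide; open, the fingers measure 118 mm over their backs; the gripper's body (76 mm by 178 mm) begins 60 mm behind the grasp point.
Start: joints at [-66.177, 18.312, 89.639, -0, 72.044, -1.146], TCP at [242.733, -521.271, 221.976] pointing down, gripper open.
Joint ranges: [-177.97, 177.97], [-48.28, 115.42], [12.27, 149.76], [-77.06, 257.06], [2.81, 150.46], [-146.56, 146.56]. Speed limits (degrees/s): [147.25, 147.25, 180, 180, 180, 180].

## Interface

Orientations are given as [roll, pitch, yaw] about the fixed x, y, z axes, in that order (R = Rz(yaw) Ry(pitch) Rx(roll)).
In Python, from workcell import telemetry, eyes, ticket gives the robot as it stands. The module is installed in compiled form; this text tells all that it offers.
- The arm moves only by the shell command python3 -m crank 'ROWS' [OPENING] [FORCE]. ROWS is JSON, a list of rows, each an object of numbers: "dx", "dy", "dz": the shift along the world's x, y, z normalised to -1 to 1, where 1 is 80 cm; "yaw": the turn about the world's z normalised to -1 to 1, where 1 is 5 degrees. A call has 1 to 10 rows; each row shifts and turns the commanded pose from where the row before left it; what a row does not reach is not made up. A row lasts 1/8 s, in which the tool goes at most 62.5 mm and 10.7 degrees, less where a joint would pass 70% of its speed; a pose out of reach is approached as far as the arm can. A call with a number of a shift or a turn outside -1 to 1 is refused whole. A call with a gripper value outside its range is refused whole. OPENING is the opening, from 0 (shut) to 1 (fully open), set as the call begins (- or left out, the last holds). The fingers move at their own pace and stop on an object; FORCE is the grip in N (left out, the last holds). Time passes only in rows, so rows that do not move let the fingers close. It gives the time, the measured TCP pose, the force, the opening and the grip force at its end, in the units of the state.
- telemetry.state(): the state, without advancing time (a new reading comes with each control period).
- eyes.grab_frame(name): name is "side" or "top" or "wrist"; returns the picture (480x640x3 uint8, red, green, blue); there is no depth.
- eyes.calibration(name): a dict with "camera_matrix" (3x3 intrinsics, pixels), "k1" (the pictures are not rectified: a ray, as slopes to the right and down, at radius r is drawn at 1 + k1 r^2 times it, then the intrinsics apply), "world_from_camera" (4x4, takes a point from camera to world coordinates). Camera axes: x right, y down, z forward; pixel columns grow to the right and rows downward; lengths in mm; the calibration is good to about 2 mm. A picture is of the moment at which its call begins: read the wrist's pose just before it. calibration takes no time and is no camera call; for the wrist camera it gives the pose at the moment of the call.
- ticket.job_done(): hands the job in; it is judged then, once.
The state is a dict: "time_s": time; "qpos": joint angles; "qvel": joint speeds; "effort": joint torques, N m; "ee_pos": TCP position; "ee_rot": TCP orientation; "force": force on the tool from outside, world axes, zero at the start; "torque": the same for the moment, N m; "gripper_width": finger opening in mm; "gripper_force": force on a finger pad.
Only numpy, scipy, OpenCV 4.12 (cv2) and the standard library are available. Lean on these libraries where they do the work, as an engineer would, in place of code of your own. Each camera call takes 0.05 s, during which the arm holds its last target. There are 200 camera calls.

## Task

I want to put the pasta cutters away: swing the clear box's carry handle right back behind the box until it clicks home, then try the lid with a tug on its knob, without forcing it, before you flip out the front clip. If the lid is caught, flip the clip out to free it; either way raise the lid to sixty degrees or more and finish still gripping it there, with the handle left home and the other things on the table where they are.

Things in the scene. Friction and masses are not known exactly. Their poses are not given: they have to be found in the camera images.
- box: The clear acrylic box, fixed in place, 160 mm deep (its x), 240 mm wide (its y), 112 mm high to the rim; origin at the centre of its underside, z up. Its front with the clip is its -x face, the lid's hinge and the handle's home place are at its +x side. The front ledge under which the clip hooks stands out 8 mm.
- bail (a joint): Carry handle: a steel bow on pivots at the two ends of the box (pivot axis along the box's y, 85 mm up, mid-depth), stiff, stays where left. 0 = upright over the lid, positive = swung back (to box +x). From about 1.5 rad a spring pip resists (some 2 to 4 N at the grip) until the arm snaps past it at 1.65; fully home on its stop is 1.80 rad.
- bail_grip (a point): Centre of the handle's wooden grip, a round bar along the box's y, 22 mm diameter, 110 mm long, 120 mm from the pivot axis. Upright it is right above the lid's knob.
- lid (a joint): Lid angle: 0 = shut, grows as the front edge rises, stop at 1.40 rad. The lid falls shut when let go. When the clip is caught the lid has about 6 mm of play at its front edge (0.036 rad, 3 mm at the knob) and then stops hard, so a real tug always lifts it by that much and, if it is free, further; closing the fingers may itself press the lid down a little.
- knob (a point): Centre of the head of the steel knob on the middle of the lid: round head 30 mm diameter, 17 mm high, its top 10 mm above this point, on a thinner neck; the lid's top face is 19 mm below this point. It turns with the lid (82 mm from the hinge line, 24 mm above its plane).
- lid_hinge (a point): Middle of the lid's hinge line, along the box's y at the top of the back wall (box x +82 mm, height 117 mm). The beech lid is 10 mm thick, 165 x 238 mm.
- clip (a joint): Steel clip hanging from the lid's front edge over the front wall: 0 = flat against the wall, grows as its foot is swung outwards and up, to 2.4 rad; stiff, stays where left. Hooked under the ledge when near 0, free of it from about 0.2 rad (up to 0.35 counts as not yet flipped out); it starts anywhere between 0 and 0.28, and in between only a tug tells.
- clip_tab (a point): Middle of the clip's finger tab: a steel plate at the foot of the clip that stands out level from the front wall when the clip is at 0, 26 mm wide (along the box's y), 22 mm long outwards (from 10 mm behind to 12 mm ahead of this point), 4 mm thick, 46 mm below and 18 mm outside the clip's hinge.
- clip_hinge (a point): Middle of the clip's own hinge pin, along the box's y, at the lid's front edge (box x -87 mm, height 117 mm while the lid is shut).
- brush: Grey silicone pastry brush lying flat, 195 x 30 x 15 mm, bystander.
- stamp: Wooden ravioli stamp standing on its disc, 60 mm diameter, 66 mm high, bystander.
- cutter: Steel ring cutter, 76 mm diameter, 38 mm high, bystander.
- colander: White enamel colander, 250 mm diameter, 106 mm high, two loop handles, bystander.
- rolling_pin: Beech rolling pin with turned handles, 440 mm long, 52 mm diameter, bystander.
- jar: Glass jar with a steel lid, 92 mm diameter, 150 mm high, bystander.
- scraper: Steel bench scraper lying flat, 120 x 150 mm, wooden grip, bystander.

How it is judged:
By the outcome, as a careful person would: the job done as asked, in the order asked, and still so for the second after the job is handed in, while the arm keeps its last pose, push and grip.
It also fails if it takes over 67 s, if anything falls off the work surface, if the arm or the gripper's body presses on something with over 40 N, if the wrist force passes 120 N, or if a joint passes its speed limit or range.

## Working session

There is one attempt and no reset: what is moved stays moved. The work goes in short steps, Python scripts to look and compute and a shell command to move; the robot and the scene stay as the last step left them, time stands still between calls to the robot, and variables do not carry over. Pictures are saved under pics/ and viewed, at most 10 in all, crops included, and the job is handed in when it is done.

```bash
mkdir -p pics; python3 - <<'E'
from workcell import telemetry, eyes
import cv2,numpy as np
s=telemetry.state(); print(s)
for n in ("side","top"):
    im=eyes.grab_frame(n); np.save(f"{n}0.npy",im); cv2.imwrite(f"pics/{n}0.png",im[...,::-1])
    c=eyes.calibration(n); print(n,c)
E
```

```text
{'time_s': 0.0, 'qpos': array([-6.61783830e+01,  1.83512737e+01,  8.97053301e+01, -4.50006336e-04,
        7.20435854e+01, -1.14777818e+00]), 'qvel': array([-0.04143341, -0.05683299,  0.00957646,  0.05566859, -0.02428049,
        0.02200682]), 'effort': array([-1.15212850e-03, -4.12462771e+01, -2.31971687e+01,  7.26676080e-02,
        4.58222372e-02, -1.23278342e-04]), 'ee_pos': array([ 242.51381506, -520.82404559,  221.13123999]), 'ee_rot': array([-1.79899822e+02, -1.57914716e-03,  2.49695329e+01]), 'force': array([-0.10095571,  0.44648868,  0.16808072]), 'torque': array([-0.00240404,  0.03155998, -0.00238104]), 'gripper_force': 0.0, 'gripper_width': 91.25119921607505}
side {'camera_matrix': array([[544.82757343,   0.        , 324.4548877 ],
       [  0.        , 544.82757343, 225.06475238],
       [  0.        ,   0.        ,   1.        ]]), 'k1': -0.03210274727587338, 'world_from_camera': array([[-6.61384679e-01, -4.74428967e-01,  5.80936710e-01,
        -2.95917702e+02],
       [-7.50023040e-01,  4.12160002e-01, -5.17290607e-01,
         7.68321063e+02],
       [ 5.97877314e-03, -7.77844000e-01, -6.28428967e-01,
         1.06344140e+03],
       [ 0.00000000e+00,  0.00000000e+00,  0.00000000e+00,
         1.00000000e+00]])}
top {'camera_matrix': array([[494.9889424 ,   0.        , 314.09075282],
       [  0.        , 494.9889424 , 239.37059099],
       [  0.        ,   0.        ,   1.        ]]), 'k1': -0.026116980121268982, 'world_from_camera': array([[-2.82036189e-02, -9.92314766e-01,  1.20482200e-01,
         4.12896834e+02],
       [-9.99467222e-01,  2.99748954e-02,  1.29142617e-02,
        -9.74956189e+00],
       [-1.64264539e-02, -1.20053781e-01, -9.92631483e-01,
         1.33677109e+03],
       [ 0.00000000e+00,  0.00000000e+00,  0.00000000e+00,
         1.00000000e+00]])}
```

View pics/side0.png

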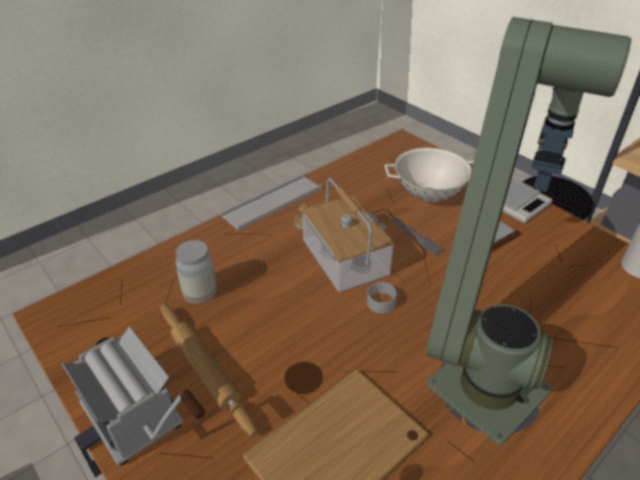

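View pics/top0.png

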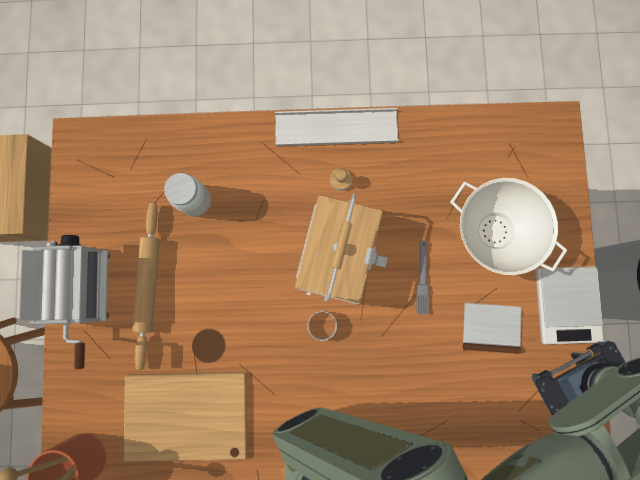

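The box is centred near (340,250) in the top view. Its clip is on the right at (376,258), so the box front faces roughly world -y. The stamp is behind it at (341,179) and the ring cutter is at (322,325). The handle is near upright. I'll enlarge both views.

```bash
python3 - <<'E'
import cv2,numpy as np
t=np.load("top0.npy")[180:320,270:410,::-1]; s=np.load("side0.npy")[170:300,290:420,::-1]
a=cv2.resize(t,(400,400),interpolation=cv2.INTER_CUBIC);b=cv2.resize(s,(400,400),interpolation=cv2.INTER_CUBIC)
cv2.imwrite("pics/crop.png",np.hstack([a,b]))
E
```

```text
(no output)
```

View pics/crop.png

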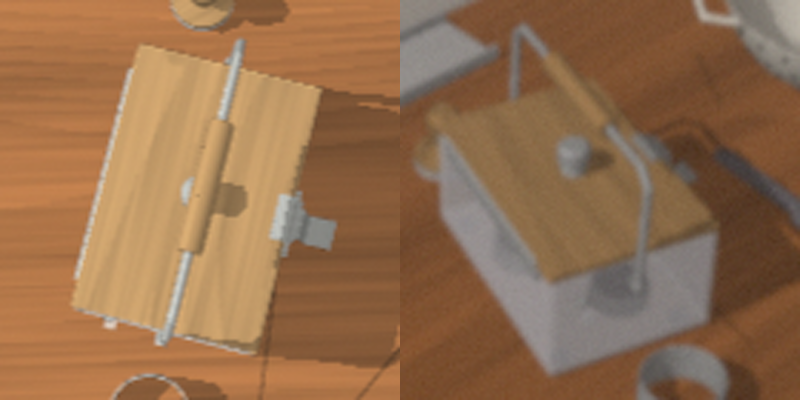

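The crop shows the lid corners (about 143,45; 321,88; 258,352; 73,306 in the left panel), the grip centre at (207,187) left and (575,90) right, and the clip at (320,232). Next I compute the poses.

```bash
cat > h.py <<'E'
import numpy as np,cv2
from workcell import eyes
def ray(n,uv,c=None):
    c=c or eyes.calibration(n);K=c["camera_matrix"];T=c["world_from_camera"]
    p=cv2.undistortPoints(np.array([[uv]],float),K,np.array([c["k1"],0,0,0]))[0,0]
    return T[:3,3],T[:3,:3]@np.array([p[0],p[1],1])
def plane(n,uv,z,c=None):
    o,d=ray(n,uv,c);return o+d*(z-o[2])/d[2]
def tri(r1,r2):
    (o1,d1),(o2,d2)=r1,r2
    t=np.linalg.lstsq(np.c_[d1,-d2],o2-o1,rcond=None)[0]
    a,b=o1+d1*t[0],o2+d2*t[1];return (a+b)/2,np.linalg.norm(a-b)
E
python3 - <<'E'
from h import *
T=lambda u,v:(270+u/2.857,180+v/2.857)
S=lambda u,v:(290+(u-400)/3.077,170+v/3.077)
C=np.array([plane("top",T(*p),122) for p in [(143,45),(321,88),(258,352),(73,306)]])
print(C.round(0)); 
# corners order: back-left? edges
print([np.linalg.norm(C[i]-C[(i+1)%4]).round(0) for i in range(4)])
c=C.mean(0); ex=((C[0]+C[3])-(C[1]+C[2]))[:2]; ey=((C[0]+C[1])-(C[2]+C[3]))[:2]
for e in (ex,ey): print("ang",np.degrees(np.arctan2(e[1],e[0])))
print("c",c)
S2=np.array([plane("side",S(*p),122) for p in [(440,130),(553,280),(716,222)]]);print(S2.round(0))
g,e=tri(ray("top",T(207,187)),ray("side",S(577,90)));print("grip",g,e)
print("knobside",plane("side",S(574,140),150),"top of knob")
print("tab",plane("top",T(320,233),73))
for n,p,z in (("stamp",(341,178),66),("cutter",(322,326),38)):print(n,plane("top",p,z))
print("brush",plane("top",(424,242),15),plane("top",(423,310),15))
E
```

```text
[[ 670.  -12.  122.]
 [ 627. -166.  122.]
 [ 401. -102.  122.]
 [ 444.   55.  122.]]
[np.float64(160.0), np.float64(235.0), np.float64(163.0), np.float64(235.0)]
ang 74.42678505242604
ang -16.096572304928433
c [535.28060665 -56.17813581 122.        ]
[[658.   1. 122.]
 [440.  60. 122.]
 [402. -96. 122.]]
grip [536.15520138 -57.81690651 206.1438051 ] 5.613987152677986
knobside [540.1063768  -56.55366166 150.        ] top of knob
tab [ 504.00844836 -165.08586178   73.        ]
stamp [727.18729936 -68.39618754  66.        ]
cutter [344.01178712  -6.9552471   38.        ]
brush [ 557.32666479 -287.03674307   15.        ] [ 376.92173575 -274.6538167    15.        ]
```

Box centre is about (535,-56), with box +x at world bearing about 74.2°. The handle is upright. My plan is to push the handle back with closed fingers at yaw 74.2, with the closing line along box y. First I approach the front of the grip.

```bash
python3 -m crank '[{"dx":0.0345,"dy":0.0515,"yaw":0.98},{"dx":0.0345,"dy":0.0515,"yaw":0.98},{"dx":0.0345,"dy":0.0515,"yaw":0.98},{"dx":0.0345,"dy":0.0515,"yaw":0.98},{"dx":0.0345,"dy":0.0515,"yaw":0.98},{"dx":0.0345,"dy":0.0515,"yaw":0.98},{"dx":0.0345,"dy":0.0515,"yaw":0.98},{"dx":0.0345,"dy":0.0515,"yaw":0.98},{"dx":0.0345,"dy":0.0515,"yaw":0.98},{"dx":0.0345,"dy":0.0515,"yaw":0.98}]' 0 20
python3 -m crank '[{}]'
python3 - <<'E'
from h import *
im=eyes.grab_frame("wrist");c=eyes.calibration("wrist");print(c)
np.save("w1.npy",im);np.save("w1c.npy",c,allow_pickle=True);cv2.imwrite("pics/w1.png",im[...,::-1])
E
```

```text
{'camera_matrix': array([[349.24231468,   0.        , 319.57441307],
       [  0.        , 349.24231468, 239.27178069],
       [  0.        ,   0.        ,   1.        ]]), 'k1': -0.06871559341004566, 'world_from_camera': array([[ 4.21441092e-01, -8.66396921e-01, -2.67850296e-01,
         3.18605072e+02],
       [-9.06855681e-01, -4.02501008e-01, -1.24922823e-01,
        -4.86286716e+02],
       [ 4.22735144e-04,  2.95549174e-01, -9.55327434e-01,
         3.83299032e+02],
       [ 0.00000000e+00,  0.00000000e+00,  0.00000000e+00,
         1.00000000e+00]])}validation failed for argument at $[0]...
validation failed for argument at $[0]...
```

View pics/w1.png

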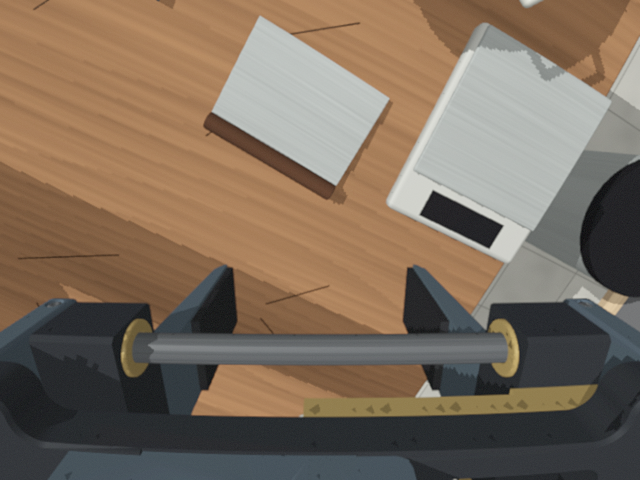

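The picture still shows the start pose (fingers, scraper and scales). The rows were refused, probably because all keys are needed.

```bash
python3 -m crank '[{"dx":0.0345,"dy":0.0515,"dz":0,"yaw":0.98},{"dx":0.0345,"dy":0.0515,"dz":0,"yaw":0.98},{"dx":0.0345,"dy":0.0515,"dz":0,"yaw":0.98},{"dx":0.0345,"dy":0.0515,"dz":0,"yaw":0.98},{"dx":0.0345,"dy":0.0515,"dz":0,"yaw":0.98},{"dx":0.0345,"dy":0.0515,"dz":0,"yaw":0.98},{"dx":0.0345,"dy":0.0515,"dz":0,"yaw":0.98},{"dx":0.0345,"dy":0.0515,"dz":0,"yaw":0.98},{"dx":0.0345,"dy":0.0515,"dz":0,"yaw":0.98},{"dx":0.0345,"dy":0.0515,"dz":0,"yaw":0.98}]' 0 20
python3 -m crank '[{"dx":0,"dy":0,"dz":0,"yaw":0}]'
```

```text
time_s: 1.4
ee_pos: [519.3, -107.8, 221.8]
ee_rot: [-180.0, 0.0, 74.1]
force: [-0.3, -0.4, 0.2]
gripper_width: 0.5
gripper_force: 0.0
time_s: 1.52
ee_pos: [520.0, -106.8, 221.5]
ee_rot: [-180.0, -0.0, 74.2]
force: [-0.4, -0.7, -0.0]
gripper_width: 0.3
gripper_force: 0.0
```

```bash
python3 -m crank '[{"dx":0,"dy":0,"dz":-0.029,"yaw":0},{"dx":0.0088,"dy":0.0313,"dz":0,"yaw":0},{"dx":0.0036,"dy":0.0126,"dz":0,"yaw":0},{"dx":0.0036,"dy":0.0126,"dz":0,"yaw":0},{"dx":0.0034,"dy":0.012,"dz":-0.003,"yaw":0},{"dx":0.0034,"dy":0.012,"dz":-0.003,"yaw":0},{"dx":0.0032,"dy":0.0114,"dz":-0.0056,"yaw":0}]'
python3 -m crank '[{"dx":0.0032,"dy":0.0114,"dz":-0.0056,"yaw":0},{"dx":0.0029,"dy":0.0102,"dz":-0.0075,"yaw":0},{"dx":0.0029,"dy":0.0102,"dz":-0.0075,"yaw":0},{"dx":0.0026,"dy":0.009,"dz":-0.0094,"yaw":0},{"dx":0.0026,"dy":0.009,"dz":-0.0094,"yaw":0},{"dx":0,"dy":0,"dz":0,"yaw":0}]'
python3 - <<'E'
from h import *
c=eyes.calibration("wrist");im=eyes.grab_frame("wrist");s=eyes.grab_frame("side")
print(repr(c["world_from_camera"].round(3)))
a=cv2.resize(s[140:290,280:430],(480,480),interpolation=cv2.INTER_CUBIC)
cv2.imwrite("pics/w2.png",cv2.resize(np.hstack([im,a]),(800,343),interpolation=cv2.INTER_AREA)[...,::-1])
E
```

```text
time_s: 2.4
ee_pos: [540.1, -35.2, 189.7]
ee_rot: [179.9, -0.0, 74.0]
force: [-0.4, -0.8, 0.5]
gripper_width: -0.0
gripper_force: 0.5
time_s: 3.15
ee_pos: [550.5, 4.7, 157.0]
ee_rot: [-179.9, 0.0, 74.0]
force: [-0.2, 0.3, -0.1]
gripper_width: 0.5
gripper_force: 0.0
array([[ 9.61000e-01, -2.64000e-01, -8.30000e-02,  5.73799e+02],
       [-2.76000e-01, -9.18000e-01, -2.85000e-01,  8.47390e+01],
       [-1.00000e-03,  2.97000e-01, -9.55000e-01,  3.19001e+02],
       [ 0.00000e+00,  0.00000e+00,  0.00000e+00,  1.00000e+00]])
```

View pics/w2.png

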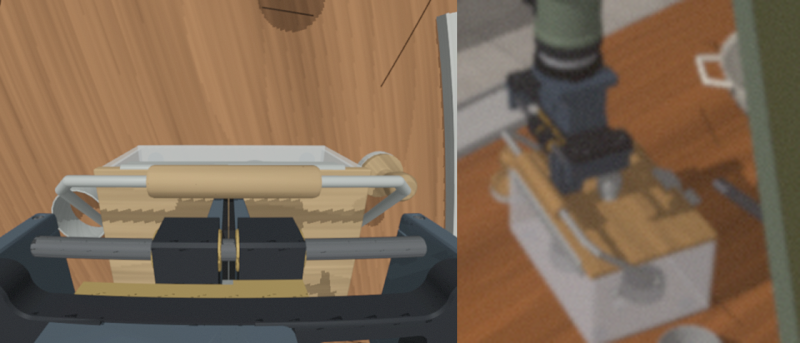

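The handle has followed to about 50° back, with its grip at (233,181) in the left panel. Now I back off, lift, and press down on top of the grip.

```bash
python3 -m crank '[{"dx":-0.002,"dy":-0.0072,"dz":0,"yaw":0},{"dx":0,"dy":0,"dz":0.045,"yaw":0},{"dx":0.0167,"dy":0.059,"dz":0,"yaw":0},{"dx":0,"dy":0,"dz":0,"yaw":0},{"dx":0,"dy":0,"dz":-0.015,"yaw":0},{"dx":0,"dy":0,"dz":-0.015,"yaw":0},{"dx":0,"dy":0,"dz":-0.015,"yaw":0},{"dx":0,"dy":0,"dz":-0.015,"yaw":0}]'
python3 -m crank '[{"dx":0,"dy":0,"dz":-0.015,"yaw":0},{"dx":0,"dy":0,"dz":-0.015,"yaw":0},{"dx":0,"dy":0,"dz":-0.015,"yaw":0}]'
python3 -m crank '[{"dx":0,"dy":0,"dz":-0.005,"yaw":0},{"dx":0,"dy":0,"dz":-0.005,"yaw":0}]'
python3 -m crank '[{"dx":0,"dy":0,"dz":-0.005,"yaw":0},{"dx":0,"dy":0,"dz":-0.005,"yaw":0},{"dx":0,"dy":0,"dz":0,"yaw":0}]'
```

```text
time_s: 4.25
ee_pos: [562.0, 44.9, 144.5]
ee_rot: [-179.9, 0.1, 73.9]
force: [0.6, 0.1, 0.5]
gripper_width: 0.5
gripper_force: 0.3
time_s: 4.62
ee_pos: [562.6, 45.5, 109.0]
ee_rot: [-180.0, 0.0, 74.0]
force: [0.3, 0.5, 1.3]
gripper_width: 0.6
gripper_force: 0.6
time_s: 4.88
ee_pos: [562.6, 45.8, 102.2]
ee_rot: [-180.0, -0.0, 74.0]
force: [-0.9, 1.3, 3.8]
gripper_width: 0.2
gripper_force: 1.5
time_s: 5.25
ee_pos: [562.4, 45.3, 93.4]
ee_rot: [-180.0, 0.0, 74.0]
force: [-0.4, 0.6, 1.1]
gripper_width: 0.3
gripper_force: 0.0
```

```bash
python3 -m crank '[{"dx":0,"dy":0,"dz":-0.005,"yaw":0},{"dx":0,"dy":0,"dz":-0.005,"yaw":0},{"dx":0,"dy":0,"dz":-0.005,"yaw":0},{"dx":0,"dy":0,"dz":0,"yaw":0}]'
python3 -m crank '[{"dx":0,"dy":0,"dz":-0.004,"yaw":0},{"dx":0,"dy":0,"dz":0,"yaw":0}]'
python3 -m crank '[{"dx":0,"dy":0,"dz":-0.002,"yaw":0},{"dx":0,"dy":0,"dz":0,"yaw":0}]'
```

```text
time_s: 5.75
ee_pos: [562.3, 45.5, 81.5]
ee_rot: [-179.9, 0.0, 74.0]
force: [0.5, -0.0, 0.7]
gripper_width: 0.4
gripper_force: 0.0
time_s: 6.0
ee_pos: [562.5, 45.5, 78.5]
ee_rot: [-180.0, 0.0, 74.0]
force: [0.0, -0.4, 0.5]
gripper_width: 0.3
gripper_force: 0.0
time_s: 6.25
ee_pos: [562.6, 45.5, 77.1]
ee_rot: [180.0, -0.0, 74.0]
force: [-0.2, 0.5, 0.3]
gripper_width: 0.4
gripper_force: 0.0
```

```bash
python3 -m crank '[{"dx":0,"dy":0,"dz":-0.002,"yaw":0},{"dx":0,"dy":0,"dz":0,"yaw":0}]'
python3 -m crank '[{"dx":0,"dy":0,"dz":-0.002,"yaw":0},{"dx":0,"dy":0,"dz":0,"yaw":0}]'
python3 - <<'E'
from h import *
c=eyes.calibration("wrist");im=eyes.grab_frame("wrist");s=eyes.grab_frame("side")
a=cv2.resize(s[140:290,280:430],(480,480),interpolation=cv2.INTER_CUBIC)
cv2.imwrite("pics/w3.png",cv2.resize(np.hstack([im,a]),(800,343),interpolation=cv2.INTER_AREA)[...,::-1])
E
```

```text
time_s: 6.5
ee_pos: [562.8, 45.5, 76.7]
ee_rot: [180.0, -0.0, 74.0]
force: [-0.4, -0.6, 7.4]
gripper_width: 0.4
gripper_force: 3.4
time_s: 6.75
ee_pos: [562.8, 45.5, 76.4]
ee_rot: [179.9, -0.0, 74.0]
force: [-4.3, -1.1, 14.9]
gripper_width: 0.4
gripper_force: 7.4
```

View pics/w3.png

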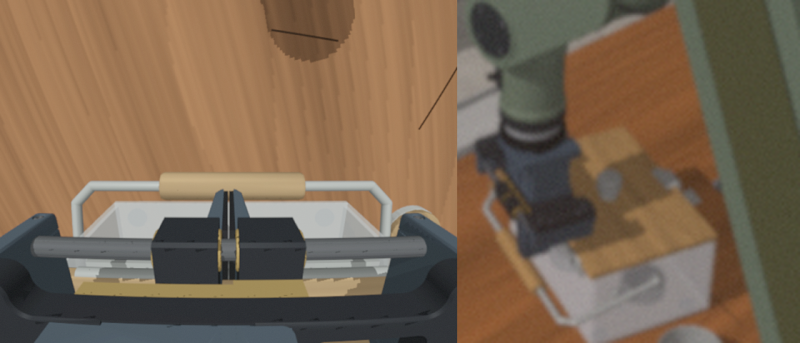

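The handle is at its stop: 15 N reaction with the tip at z≈68.5, which matches the grip top at 1.80 rad. Now I rise and look for the knob.

```bash
python3 -m crank '[{"dx":0,"dy":0,"dz":0.075,"yaw":0},{"dx":0,"dy":0,"dz":0.075,"yaw":0},{"dx":-0.0198,"dy":-0.0702,"dz":0.03,"yaw":0},{"dx":-0.0198,"dy":-0.0702,"dz":0,"yaw":0},{"dx":-0.0198,"dy":-0.0702,"dz":0,"yaw":0},{"dx":0,"dy":0,"dz":0,"yaw":0},{"dx":0,"dy":0,"dz":0,"yaw":0}]' 0.7 10
python3 - <<'E'
from h import *
c=eyes.calibration("wrist");im=eyes.grab_frame("wrist");t=eyes.grab_frame("top")
np.save("w4.npy",im);import pickle;pickle.dump(c,open("w4c.pkl","wb"));np.save("t4.npy",t)
cv2.imwrite("pics/w4.png",im[...,::-1])
E
```

```text
time_s: 7.72
ee_pos: [515.3, -122.2, 217.7]
ee_rot: [180.0, -0.0, 73.9]
force: [-1.0, -0.1, -1.0]
gripper_width: 63.3
gripper_force: 0.0
```

View pics/w4.png

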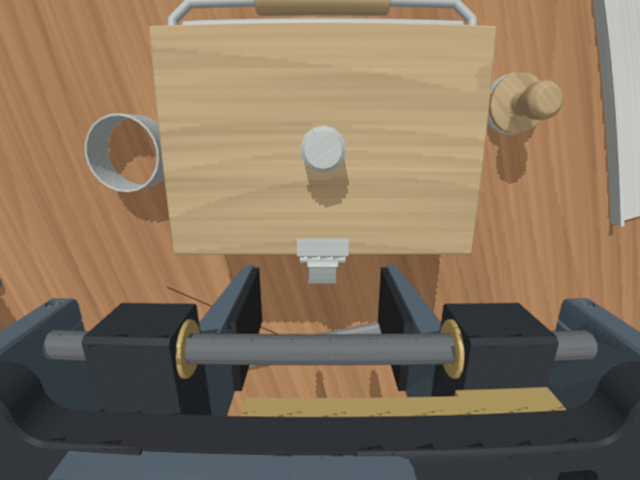

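The lid corners are at (152,28), (494,26), (471,253) and (175,253). The knob top is at (323,148), the clip tab's outer end is at (322,284), and the handle is home behind the box.

```bash
python3 - <<'E'
from h import *;import pickle
c=pickle.load(open("w4c.pkl","rb"))
P=lambda u,z:plane("wrist",u,z,c)[:2]
C=np.array([P(p,122) for p in [(152,28),(494,26),(471,253),(175,253)]])
print(C.round(1),C.mean(0))
e=C[1]-C[0]+C[2]-C[3];f=C[0]+C[1]-C[2]-C[3]
print(np.degrees(np.arctan2(e[1],e[0])),np.degrees(np.arctan2(f[1],f[0])))
k=P((323,148),151);print("knob",k)
ex=np.array([.2733,.9619]);
t=c["world_from_camera"][:3,3]
for z in (65,71,75): print(z,P((322,284),z), (P((322,284),z)-k)@ex, (P((308,284),z)-P((336,284),z))@[-.962,.273], (P((322,266),z)-k)@ex)
E
```

```text
[[ 449.1   56.1]
 [ 671.7   -6.7]
 [ 628.6 -163.3]
 [ 403.3  -98.2]] [538.15769036 -53.00967602]
-15.941889003474182 74.0397533386657
knob [537.85884913 -52.50523657]
65 [ 501.01440273 -180.90394543] -133.5763052545449 27.54476740238157 -114.57040698305293
71 [ 501.72718022 -178.26129154] -130.8395343864302 27.019695359916643 -112.19593599129982
75 [ 502.20236521 -176.49952228] -129.01502047435363 26.66964733160672 -110.61295533013106
```

```bash
python3 -m crank '[{"dx":0.0142,"dy":0.0436,"dz":0,"yaw":0},{"dx":0.0141,"dy":0.0435,"dz":0,"yaw":0},{"dx":0,"dy":0,"dz":-0.04,"yaw":0},{"dx":0,"dy":0,"dz":-0.04,"yaw":0},{"dx":0,"dy":0,"dz":-0.016,"yaw":0},{"dx":0,"dy":0,"dz":0,"yaw":0},{"dx":0,"dy":0,"dz":0,"yaw":0}]' 0.7 10
python3 -m crank '[{"dx":0,"dy":0,"dz":0,"yaw":0},{"dx":0,"dy":0,"dz":0,"yaw":0},{"dx":0,"dy":0,"dz":0,"yaw":0},{"dx":0,"dy":0,"dz":0,"yaw":0},{"dx":0,"dy":0,"dz":0,"yaw":0},{"dx":0,"dy":0,"dz":0,"yaw":0}]' 0.2 20
```

```text
time_s: 8.7
ee_pos: [538.9, -52.6, 142.1]
ee_rot: [179.9, -0.0, 74.0]
force: [-0.2, -0.1, 0.2]
gripper_width: 63.8
gripper_force: 0.0
time_s: 9.45
ee_pos: [537.5, -52.7, 141.1]
ee_rot: [-180.0, 0.0, 74.0]
force: [-2.7, 0.1, 2.6]
gripper_width: 28.7
gripper_force: 20.0
```

```bash
python3 -m crank '[{"dx":0,"dy":0,"dz":0.0025,"yaw":0},{"dx":0,"dy":0,"dz":0,"yaw":0}]'
python3 -m crank '[{"dx":0,"dy":0,"dz":0.0025,"yaw":0},{"dx":0,"dy":0,"dz":0,"yaw":0}]'
```

```text
time_s: 9.7
ee_pos: [537.6, -52.5, 142.1]
ee_rot: [-179.9, -0.0, 74.0]
force: [0.6, 1.1, -4.7]
gripper_width: 29.1
gripper_force: 20.0
time_s: 9.95
ee_pos: [537.8, -51.8, 144.4]
ee_rot: [-179.9, -0.1, 74.0]
force: [0.3, 6.0, -7.4]
gripper_width: 29.2
gripper_force: 20.0
```

```bash
python3 -m crank '[{"dx":0,"dy":0,"dz":0.0015,"yaw":0},{"dx":0,"dy":0,"dz":0,"yaw":0}]'
```

```text
time_s: 10.2
ee_pos: [537.9, -51.5, 145.6]
ee_rot: [-179.9, -0.1, 73.9]
force: [1.7, 6.4, -8.2]
gripper_width: 28.8
gripper_force: 20.0
```

```bash
python3 -m crank '[{"dx":0.0006,"dy":0.002,"dz":0.0015,"yaw":0},{"dx":0,"dy":0,"dz":0,"yaw":0}]'
python3 -m crank '[{"dx":0.0002,"dy":0.0006,"dz":0.0015,"yaw":0},{"dx":0,"dy":0,"dz":0,"yaw":0}]'
```

```text
time_s: 10.45
ee_pos: [538.1, -50.9, 147.1]
ee_rot: [-179.9, 0.0, 74.0]
force: [-0.1, 3.8, -7.9]
gripper_width: 29.1
gripper_force: 20.0
time_s: 10.7
ee_pos: [538.2, -50.5, 148.4]
ee_rot: [-180.0, -0.0, 74.0]
force: [-1.2, 4.0, -7.2]
gripper_width: 29.0
gripper_force: 20.0
```

```bash
python3 - <<'E'
from h import *
im=eyes.grab_frame("wrist");s=eyes.grab_frame("side");np.save("s5.npy",s)
a=cv2.resize(s[190:290,290:410],(576,480),interpolation=cv2.INTER_CUBIC)
b=cv2.resize(np.load("side0.npy")[190:290,290:410],(576,480),interpolation=cv2.INTER_CUBIC)
cv2.imwrite("pics/w5.png",cv2.resize(np.hstack([im,a]),(800,316),interpolation=cv2.INTER_AREA)[...,::-1])
E
```

```text
(no output)
```

View pics/w5.png

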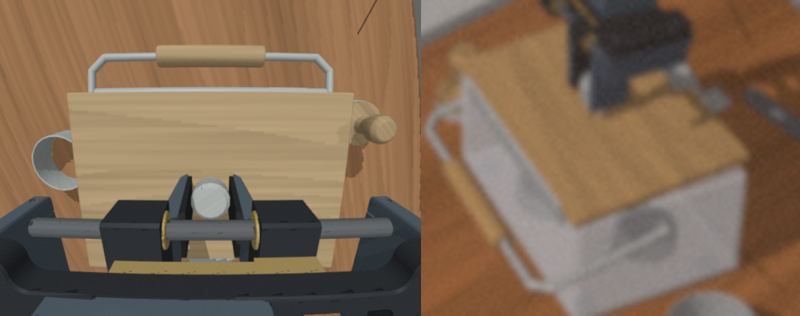

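The wrist view (left) shows the knob head between the pads at (211,198). The side view (right) shows the lid's near end edge from (574,224) to (748,157). I'll measure how far that edge has risen compared with the first frame, to tell a lift from a slip.

```bash
cat > lift.py <<'E'
from h import *
def shift(a,b,xs=range(346,392,5)):
    out=[]
    for x in xs:
        y=int(261-(x-339.5)*19/53.5)
        t=a[y-7:y+6,x-2:x+3].astype(np.float32);r=b[y-17:y+11,x-2:x+3].astype(np.float32)
        k=cv2.resize(t,None,fx=1,fy=4);R=cv2.resize(r,None,fx=1,fy=4)
        m=cv2.matchTemplate(R,k,cv2.TM_CCOEFF_NORMED)[:,0];i=m.argmax();out.append((x,(i-40)/4,round(float(m[i]),2)))
    return out
# expected image shift of front near corner for lid angles
def proj(n,p):
    c=eyes.calibration(n);T=np.linalg.inv(c["world_from_camera"])
    return cv2.projectPoints(np.array([p],float),cv2.Rodrigues(T[:3,:3])[0],T[:3,3],c["camera_matrix"],np.array([c["k1"],0,0,0]))[0][0,0]
if __name__=="__main__":
    a=np.load("side0.npy");print(shift(a,np.load("s5.npy")))
    ex=np.array([.2747,.9615]);ey=np.array([-.9615,.2747]);o=np.array([538,-52.8])
    for f in (0,.036,.09):
        for r in (40,165):
            bx=82-r*np.cos(f);print(f,r,proj("side",[*(o+ex*bx+ey*119),122+r*np.sin(f)]).round(1))
E
python3 lift.py
```

```text
[(346, np.float64(-0.5), 0.99), (351, np.float64(-0.75), 0.98), (356, np.float64(-1.0), 0.98), (361, np.float64(-1.5), 0.86), (366, np.float64(-1.75), 0.56), (371, np.float64(-2.0), 0.77), (376, np.float64(-2.0), 0.98), (381, np.float64(-2.25), 0.96), (386, np.float64(-2.5), 0.95), (391, np.float64(-2.0), 0.82)]
0 40 [352.4 255. ]
0 165 [394.1 241.6]
0.036 40 [352.4 254.6]
0.036 165 [394.2 239.9]
0.09 40 [352.4 254. ]
0.09 165 [394.3 237.4]
```

```bash
python3 -m crank '[{"dx":0.0003,"dy":0.0011,"dz":0.0025,"yaw":0},{"dx":0.0003,"dy":0.0011,"dz":0.0025,"yaw":0},{"dx":0,"dy":0,"dz":0,"yaw":0}]'
python3 - <<'E'
from lift import *
s=eyes.grab_frame("side");np.save("s6.npy",s);print(shift(np.load("side0.npy"),s));print(shift(np.load("s5.npy"),s))
E
```

```text
time_s: 11.18
ee_pos: [538.7, -48.8, 152.7]
ee_rot: [-180.0, 0.0, 74.0]
force: [-2.4, 3.3, -6.5]
gripper_width: 29.0
gripper_force: 20.0
[(346, np.float64(-0.75), 0.99), (351, np.float64(-1.25), 0.97), (356, np.float64(-1.75), 0.97), (361, np.float64(-2.5), 0.81), (366, np.float64(-3.25), 0.56), (371, np.float64(-3.25), 0.75), (376, np.float64(-3.5), 0.98), (381, np.float64(-4.0), 0.94), (386, np.float64(-4.25), 0.94), (391, np.float64(2.75), 0.68)]
[(346, np.float64(-0.25), 0.99), (351, np.float64(-0.25), 0.99), (356, np.float64(-0.5), 0.98), (361, np.float64(-0.75), 0.98), (366, np.float64(-0.75), 0.98), (371, np.float64(-1.0), 0.99), (376, np.float64(-1.25), 0.98), (381, np.float64(-1.75), 0.98), (386, np.float64(-2.0), 0.98), (391, np.float64(-1.0), 0.93)]
```

The lid's front edge has risen about 0.1 rad, well past the 0.036 rad of play, under a steady 7 N or so. It is free, so the clip stays as it is. I raise it along the knob's arc with a firmer grip.

```bash
python3 -m crank '[{"dx":0,"dy":0,"dz":0,"yaw":0},{"dx":0.0009,"dy":0.0031,"dz":0.0064,"yaw":0},{"dx":0.0009,"dy":0.0031,"dz":0.0064,"yaw":0},{"dx":0.0012,"dy":0.0041,"dz":0.0062,"yaw":0},{"dx":0.0012,"dy":0.0041,"dz":0.0062,"yaw":0},{"dx":0.0014,"dy":0.0048,"dz":0.0055,"yaw":0},{"dx":0.0014,"dy":0.0048,"dz":0.0055,"yaw":0},{"dx":0,"dy":0,"dz":0,"yaw":0}]' 0.2 35
python3 - <<'E'
from h import *
im=eyes.grab_frame("wrist");s=eyes.grab_frame("side")
a=cv2.resize(s[170:290,290:430],(560,480),interpolation=cv2.INTER_CUBIC)
cv2.imwrite("pics/w6.png",cv2.resize(np.hstack([im,a]),(800,320),interpolation=cv2.INTER_AREA)[...,::-1])
E
```

```text
time_s: 12.22
ee_pos: [544.4, -29.1, 181.6]
ee_rot: [-180.0, -0.0, 74.0]
force: [-3.2, 2.9, -12.3]
gripper_width: 29.0
gripper_force: 35.0
```

View pics/w6.png

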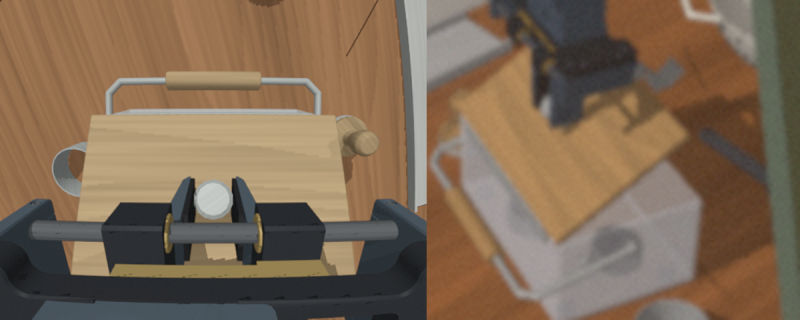

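The lid is up about 30° and held: the knob is between the pads at (214,198) on the left, and the front corner has risen to (685,135) on the right. I continue along the arc.

```bash
python3 -m crank '[{"dx":0.0016,"dy":0.0055,"dz":0.0048,"yaw":0},{"dx":0.0016,"dy":0.0055,"dz":0.0048,"yaw":0},{"dx":0.0017,"dy":0.0061,"dz":0.0039,"yaw":0},{"dx":0.0017,"dy":0.0061,"dz":0.0039,"yaw":0},{"dx":0,"dy":0,"dz":0,"yaw":0}]'
python3 -m crank '[{"dx":0.0019,"dy":0.0066,"dz":0.0029,"yaw":0},{"dx":0.0019,"dy":0.0066,"dz":0.0029,"yaw":0},{"dx":0.0015,"dy":0.0052,"dz":0.0016,"yaw":0},{"dx":0.0015,"dy":0.0052,"dz":0.0016,"yaw":0},{"dx":0,"dy":0,"dz":0,"yaw":0}]'
python3 -m crank '[{"dx":0.0015,"dy":0.0053,"dz":0.0011,"yaw":0},{"dx":0.0015,"dy":0.0053,"dz":0.0011,"yaw":0},{"dx":0,"dy":0,"dz":0,"yaw":0}]'
cat > an.py <<'E'
from h import *
im=eyes.grab_frame("wrist");s=eyes.grab_frame("side")
a=cv2.resize(s[150:290,270:430],(549,480),interpolation=cv2.INTER_CUBIC)
cv2.imwrite("pics/w7.png",cv2.resize(np.hstack([im,a]),(800,323),interpolation=cv2.INTER_AREA)[...,::-1])
E
python3 an.py
```

```text
time_s: 12.95
ee_pos: [549.7, -10.5, 195.3]
ee_rot: [-180.0, -0.0, 74.0]
force: [-3.6, 3.4, -15.6]
gripper_width: 28.5
gripper_force: 35.0
time_s: 13.58
ee_pos: [555.0, 7.8, 202.6]
ee_rot: [-180.0, 0.1, 74.0]
force: [-4.8, 0.2, -15.9]
gripper_width: 28.8
gripper_force: 35.0
time_s: 13.95
ee_pos: [557.3, 16.0, 204.2]
ee_rot: [-179.9, 0.1, 74.0]
force: [-4.9, -0.2, -14.8]
gripper_width: 28.5
gripper_force: 35.0
```

View pics/w7.png

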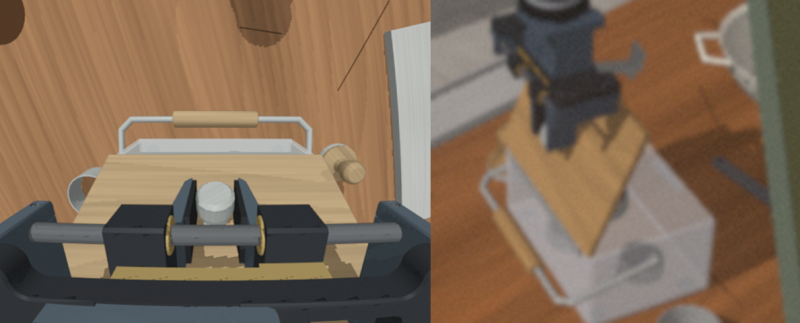

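The lid is raised steeply, with its near front corner at panel (648,122), which is side pixel (364,203). The knob is still held. I'll check the angle against that corner.

```bash
python3 - <<'E'
from lift import *
ex=np.array([.2747,.9615]);ey=np.array([-.9615,.2747]);o=np.array([538,-52.8])
for d in (50,55,60,65,70,75):
    f=np.radians(d);r=165
    print(d,[proj("side",[*(o+ex*(82-r*np.cos(f)+h*np.sin(f))+ey*119),117+r*np.sin(f)+h*np.cos(f)]).round(1).tolist() for h in (5,-5)])
E
```

```text
50 [[376.6, 210.4], [379.1, 211.6]]
55 [[372.7, 208.9], [375.4, 209.9]]
60 [[368.4, 207.8], [371.4, 208.5]]
65 [[363.9, 207.1], [367.1, 207.5]]
70 [[359.1, 206.8], [362.5, 206.9]]
75 [[354.1, 207.0], [357.6, 206.8]]
```

```bash
python3 -m crank '[{"dx":0.0007,"dy":0.0024,"dz":0.0003,"yaw":0},{"dx":0.0007,"dy":0.0024,"dz":0.0003,"yaw":0},{"dx":0,"dy":0,"dz":0,"yaw":0},{"dx":0,"dy":0,"dz":0,"yaw":0}]'
python3 - <<'E'
from lift import *
s=eyes.grab_frame("side");b=np.load("side0.npy")
hsv=cv2.cvtColor(s,cv2.COLOR_RGB2HSV)
# lid wood mask: calibrate colour from the lid in side0
r=cv2.cvtColor(b,cv2.COLOR_RGB2HSV)[235:250,340:352].reshape(-1,3);print("lid",r.mean(0),"table",hsv[300:310,300:320].reshape(-1,3).mean(0))
m=((hsv[...,0]>=12)&(hsv[...,1]>60)&(hsv[...,1]<175)&(hsv[...,2]>80)).astype(np.uint8)
for y in range(192,262,4):
    x=np.where(m[y,325:385])[0]+325;print(y,(x.min(),x.max()) if len(x) else None,end=" ")
E
```

```text
time_s: 14.55
ee_pos: [558.3, 19.3, 204.7]
ee_rot: [-179.9, 0.1, 74.0]
force: [-5.4, -0.7, -15.5]
gripper_width: 29.0
gripper_force: 35.0
lid [ 15.86111111 124.17222222 137.52222222] table [ 12.615 159.825 137.05 ]
192 (np.int64(351), np.int64(384)) 196 (np.int64(350), np.int64(384)) 200 (np.int64(341), np.int64(384)) 204 (np.int64(333), np.int64(384)) 208 (np.int64(332), np.int64(384)) 212 (np.int64(331), np.int64(384)) 216 (np.int64(325), np.int64(384)) 220 (np.int64(325), np.int64(383)) 224 (np.int64(325), np.int64(384)) 228 (np.int64(325), np.int64(384)) 232 (np.int64(325), np.int64(352)) 236 (np.int64(325), np.int64(351)) 240 (np.int64(325), np.int64(348)) 244 (np.int64(325), np.int64(346)) 248 (np.int64(328), np.int64(345)) 252 (np.int64(331), np.int64(343)) 256 (np.int64(334), np.int64(341)) 260 (np.int64(337), np.int64(339))
```

```bash
python3 -c "
from workcell import ticket;print(ticket.job_done())"
```

```text
the job is handed in; nothing more can be done
None
```

The handle is home on its stop; the tug showed the lid was free, so I left the clip alone, and the lid is now held by its knob at about 67°, with none of the other things on the table moved as far as the pictures show.

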